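# Feel-check the gauge pins

## Robot

A 7-joint arm with a two-finger parallel gripper is mounted at the origin on the work surface. World frame = base frame: x ahead of the robot, y to its left, z up, the work surface at z = 0. Lengths are in m, angles in rad, forces in N, time in s.
With the tool pointing down it reaches from about 0.4 to 0.925 m from the base axis. Payload 5.6 kg.
Tool frame: the origin (TCP) lies midway between the tips of the shut fingers; the grasp point (between the pads) lies arm.grasp_offset behind it (arm.grasp_offset is the distance from the TCP to the grasp point, in m); z points along the fingers, y is the line along which they close (so a half turn about z gives the same grasp; the last joint's range is limited). The gripper opens to 85 mm and grips with 20 to 120 N. Pads are 22 mm wide; open, the fingers measure 114 mm over their backs; the gripper's body (76 mm by 85 mm) begins 54 mm behind the grasp point. The pads swing forward as they close: fully open they stand 13 mm farther back than shut.
Start: joints at [1.183, 0.468, -0.012, 1.603, 0.006, 1.071, -0.056], TCP at [0.22, -0.612, 0.231] pointing down, gripper open.
Joint ranges: [-2.53, 2.53], [-0.31, 2.02], [-1.57, 1.55], [0.28, 2.44], [-1.29, 4.43], [0.15, 1.84], [-2.92, 2.92]. Speed limits (rad/s): [2.57, 2.57, 3.14, 3.14, 3.14, 3.14, 3.14].

## Interface

Orientations are given as a unit quaternion [x, y, z, w].
In Python, from station import arm gives the robot as it stands.
- The arm moves only by the shell command python3 -m crank 'ROWS' [OPENING]. ROWS is JSON, a list of rows, each a list of 2 entries, a list of its own where there are three numbers: the shift along the tool's x, y, z in mm, then the turn, a rotation vector about the tool's x, y, z in rad. In form: [[[tx, ty, tz], [rx, ry, rz]], ...]. A call has 1 to 10 rows; each row is the pose to reach, as a shift and turn from the pose commanded when the call began, along the tool's axes at that moment; what a row does not reach only later rows make up. A row lasts 1/12 s, in which the tool goes at most 41.7 mm and 7.16 degrees, less where a joint would pass 70% of its speed; a pose out of reach is approached as far as the arm can. A call with a gripper value outside its range is refused whole. OPENING is the finger opening in mm, from 0 to 85.4, set as the call begins (- or left out, the last holds). The fingers move at their own pace and stop on an object; the grip force is fixed at half the most. Time passes only in rows, so rows that repeat a pose let the fingers close. It gives the time, the measured TCP pose, the force, the opening and the grip force at its end, in the units of the state.
- arm.state(): the state, without advancing time (a new reading comes with each control period).
- arm.grab_frame(name): name is "scene" or "side" or "wrist"; returns the picture (400x640x3 uint8, red, green, blue); there is no depth.
- arm.camera_model(name): a dict with "fx", "fy", "cx", "cy" (pixels), "D" ([k1, k2, p1, p2, k3] as OpenCV has them; the pictures are not rectified), "xyz" and "orientation" of the camera in the world. Camera axes: x right, y up, looking along -z (the intrinsics and any distortion apply to the point x, -y, -z); pixel columns grow to the right and rows downward; lengths in m; the calibration is good to about 2 mm. A picture is of the moment at which its call begins: read the wrist's pose just before it. camera_model takes no time and is no camera call; for the wrist camera it gives the pose at the moment of the call.
- arm.finish_job(): hands the job in; it is judged then, once.
The state is a dict: "clock": time; "joints": joint angles; "qvel": joint speeds; "joint_efforts": joint torques, N m; "ee_pos": TCP position; "tool_rot": TCP orientation; "ft_force": force on the tool from outside, world axes, zero at the start; "moment": the same for the moment, N m; "grip_width": finger opening in m; "gripper_force": force on a finger pad.
Only numpy, scipy, OpenCV 4.12 (cv2) and the standard library are available. Lean on these libraries where they do the work, as an engineer would, in place of code of your own. Each camera call takes 0.05 s, during which the arm holds its last target. There are 200 camera calls.

## Task

Check that the three feeler pins of the checking gauge slide freely: press down on the head of the small round one first, then the square one, then the narrow bar, each lightly, so that it slips down about 1 cm and stays there. Do not drive any pin to its stop or pull it up, and leave the loose casting, jar and wooden block where they are.

Things in the scene. Friction and masses are not known exactly. Their poses are not given: they have to be found in the camera images.
- plate: flat dark steel base plate of the checking gauge, 290 x 340 x 12 mm, fixed to the bench; origin at the centre of its underside, on the bench; z up. A cast part (up to 38 mm above the bench) is fixed in its middle.
- gauge_round: fixed black square guide post, 44 x 44 mm on a 56 x 56 mm foot, 55 mm tall, standing on the plate, with a vertical sliding steel feeler pin whose head is a small flat round disc, 28 mm across; origin at the centre of the foot's underside (12 mm above the bench), z up.
- round_top (a point): centre of the flat top face of the round feeler-pin head (head: a small flat round disc, 28 mm across, 12 mm thick, on a 10 mm stem). It moves with the pin: 107 mm above the bench when its joint reads 0, lower by the joint value. The underside of the head is 28 mm above the post's top at 0.
- pin_round (a joint): slide of that pin in m, growing as the pin is pushed straight down; starts between -0.002 and 0.002, lower stop at 0.020, can be pulled up to -0.012. No spring: about 3 N of friction holds the pin wherever it is left (pushing it at 20 mm/s takes about 3 N).
- gauge_square: fixed black square guide post, 44 x 44 mm on a 56 x 56 mm foot, 65 mm tall, standing on the plate, with a vertical sliding steel feeler pin whose head is a flat square plate, 42 x 42 mm, sides along the gauge's x and y; origin at the centre of the foot's underside (12 mm above the bench), z up.
- square_top (a point): centre of the flat top face of the square feeler-pin head (head: a flat square plate, 42 x 42 mm, sides along the gauge's x and y, 12 mm thick, on a 10 mm stem). It moves with the pin: 117 mm above the bench when its joint reads 0, lower by the joint value. The underside of the head is 28 mm above the post's top at 0.
- pin_square (a joint): slide of that pin in m, growing as the pin is pushed straight down; starts between -0.002 and 0.002, lower stop at 0.020, can be pulled up to -0.012. No spring: about 3 N of friction holds the pin wherever it is left (pushing it at 20 mm/s takes about 3 N).
- gauge_bar: fixed black square guide post, 44 x 44 mm on a 56 x 56 mm foot, 75 mm tall, standing on the plate, with a vertical sliding steel feeler pin whose head is a narrow flat bar, 18 mm along the gauge's x by 66 mm along its y; origin at the centre of the foot's underside (12 mm above the bench), z up.
- bar_top (a point): centre of the flat top face of the bar feeler-pin head (head: a narrow flat bar, 18 mm along the gauge's x by 66 mm along its y, 12 mm thick, on a 10 mm stem). It moves with the pin: 127 mm above the bench when its joint reads 0, lower by the joint value. The underside of the head is 28 mm above the post's top at 0.
- pin_bar (a joint): slide of that pin in m, growing as the pin is pushed straight down; starts between -0.002 and 0.002, lower stop at 0.020, can be pulled up to -0.012. No spring: about 3 N of friction holds the pin wherever it is left (pushing it at 20 mm/s takes about 3 N).
- casting: loose cast steel double chain link lying on the plate, 64 x 50 x 26 mm, to be left alone; origin at the centre of its underside.
- jar: loose small grey jar of polishing paste with a white cap, 40 mm across, 45 mm tall, standing on the plate, to be left alone; origin at the centre of its underside.
- block: loose wooden block, 55 x 30 x 28 mm, lying on the plate, to be left alone; origin at the centre of its underside.

How it is judged:
On the way, in this order (a step that is already met when the one before it is completed fails the run):
1. the round pin is pressed down by the fingers, 4 to 17 mm below its zero (value of joint pin_round between 0.004 and 0.017 m and contact force between the fingers and gauge_round above 0.3 N), for 0.05 s.
2. the square pin is pressed down by the fingers, 4 to 17 mm below its zero (value of joint pin_square between 0.004 and 0.017 m and contact force between the fingers and gauge_square above 0.3 N), for 0.05 s.
3. the bar pin is pressed down by the fingers, 4 to 17 mm below its zero (value of joint pin_bar between 0.004 and 0.017 m and contact force between the fingers and gauge_bar above 0.3 N), for 0.05 s.
At the end, for the whole second after the job is handed in: all three pin joints read between 0.004 and 0.017 m (pushed down about 1 cm, short of the stop); the casting, jar and block are at rest within 15 mm of where they started (value of joint pin_round between 0.004 and 0.017 m and value of joint pin_square between 0.004 and 0.017 m and value of joint pin_bar between 0.004 and 0.017 m and distance of each of casting, jar, block from where it was at the start of the episode below 0.015 m and linear speed of each of casting, jar, block below 0.02 m/s); the robot touches nothing.
It fails at once if a pin is pushed down before its turn (order: round, square, bar) ((value of joint pin_square above 0.004 m and value of joint pin_round below 0.004 m) or (value of joint pin_bar above 0.004 m and value of joint pin_square below 0.004 m) or (value of joint pin_bar above 0.004 m and value of joint pin_round below 0.004 m)).
It fails at once if a pin is driven down to within 3 mm of its lower stop (value of joint any of pin_round, pin_square, pin_bar above 0.017 m).
It fails at once if a pin is pulled up (value of joint any of pin_round, pin_square, pin_bar below -0.005 m).
It fails at once if a gauge is touched with more than 20 N (contact force between any of the arm, the fingers and gauge_round above 20 N or contact force between any of the arm, the fingers and gauge_square above 20 N or contact force between any of the arm, the fingers and gauge_bar above 20 N).
It fails at once if the casting, jar or block is moved by more than 15 mm or lifted (distance of any of casting, jar, block from where it was at the start of the episode above 0.015 m).
It also fails if it takes over 45 s, if anything falls off the work surface, if the arm or the gripper's body presses on something with over 40 N, if the wrist force passes 120 N, or if a joint passes its speed limit or range.

## Working session

There is one attempt and no reset: what is moved stays moved. The work goes in short steps, Python scripts to look and compute and a shell command to move; the robot and the scene stay as the last step left them, time stands still between calls to the robot, and variables do not carry over. Pictures are saved under pics/ and viewed, at most 10 in all, crops included, and the job is handed in when it is done.

```bash
mkdir -p pics; cat > h.py <<'E'
import numpy as np,cv2
from scipy.spatial.transform import Rotation as R
from station import arm
def save(n,f):
    im=arm.grab_frame(n); cv2.imwrite('pics/'+f,im[:,:,::-1]); return im
def ray(m,u,v):
    K=np.array([[m['fx'],0,m['cx']],[0,m['fy'],m['cy']],[0,0,1.]])
    p=cv2.undistortPoints(np.array([[[u,v]]],float),K,np.array(m['D'],float))[0,0]
    return np.array(m['xyz']),R.from_quat(m['orientation']).apply([p[0],-p[1],-1])
def onz(m,u,v,z):
    o,d=ray(m,u,v); return o+d*(z-o[2])/d[2]
def totool(p):
    s=arm.state(); return R.from_quat(s['tool_rot']).inv().apply(np.array(p)-s['ee_pos'])*1000
E
python3 - <<'E'
from h import *
import json
for n in('scene','side'):
    save(n,n+'0.png'); m=arm.camera_model(n); json.dump({k:np.array(v).tolist() for k,v in m.items()},open(n+'.json','w')); print(n,m)
s=arm.state(); print(s, arm.grasp_offset, R.from_quat(s['tool_rot']).as_matrix().round(3))
E
```

```text
scene {'fx': 480.0103597902365, 'fy': 480.0103597902365, 'cx': 323.0176680875064, 'cy': 200.85289394238367, 'D': array([-0.07574499,  0.        ,  0.        ,  0.        ,  0.        ]), 'xyz': array([0.92082626, 0.54750065, 0.73679032]), 'orientation': array([0.106557  , 0.34894271, 0.89429634, 0.25907268])}
side {'fx': 442.29453057571664, 'fy': 442.29453057571664, 'cx': 318.96015912681065, 'cy': 198.16882107380508, 'D': array([-0.02431609,  0.        ,  0.        ,  0.        ,  0.        ]), 'xyz': array([ 0.36968426, -0.6079618 ,  0.53082551]), 'orientation': array([ 0.4821389 , -0.07869507, -0.12641466,  0.86334726])}
{'clock': 0.1, 'joints': array([ 1.18298855,  0.46832081, -0.01157613,  1.60356483,  0.00598451,
        1.07139171, -0.05631561]), 'qvel': array([ 1.95957296e-03, -2.22398581e-05, -9.99314219e-04, -1.50319728e-03,
       -2.77910082e-03,  6.20551047e-06, -8.83057305e-04]), 'joint_efforts': array([ 1.19809156e-03, -5.33514869e+01,  2.16248160e-02, -2.51964748e+01,
        1.14063252e-02,  4.34107234e-03, -2.09663267e-05]), 'ee_pos': array([ 0.21946086, -0.61127998,  0.23039921]), 'tool_rot': array([ 9.85184421e-01,  1.71496285e-01, -1.98542487e-04, -8.00960274e-04]), 'ft_force': array([0.06093098, 0.0198807 , 0.67431186]), 'moment': array([ 0.01952733,  0.05146603, -0.00320412]), 'gripper_force': 0.0, 'grip_width': 0.08539454927423412} 0.0187 [[ 0.941  0.338 -0.001]
 [ 0.338 -0.941  0.002]
 [-0.    -0.002 -1.   ]]
```

View pics/scene0.png

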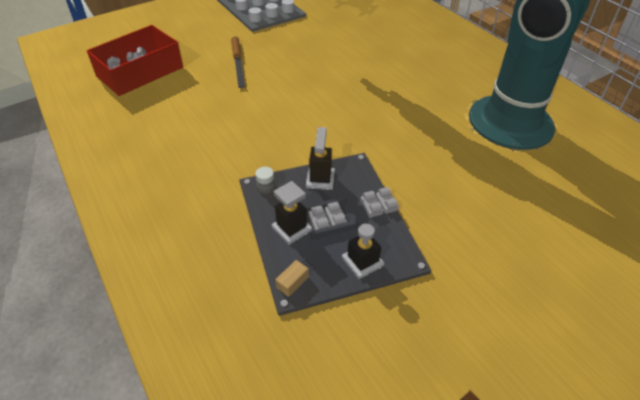

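View pics/side0.png

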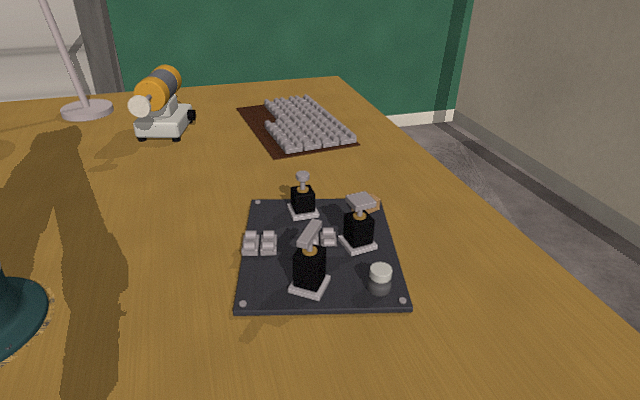

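The scene view shows the round head at about (367,231), the square at (289,192) and the bar at (321,139). In the side view they are at (303,175), (362,200) and (310,234). Next I'll cast rays and zoom in.

```bash
python3 - <<'E'
from h import *
P={'scene':[(367,231),(289,192),(321,139)],'side':[(303,175),(362,200),(310,234)]}
for n in P:
    m=arm.camera_model(n)
    for (u,v),z in zip(P[n],(.107,.117,.127)): print(n,onz(m,u,v,z).round(4))
rows=[]
for n in P:
    im=cv2.imread(f'pics/{n}0.png')
    rows.append(np.hstack([cv2.resize(im[v-18:v+18,u-22:u+22],None,fx=6,fy=6,interpolation=cv2.INTER_NEAREST) for u,v in P[n]]))
cv2.imwrite('pics/crop.png',np.vstack(rows)); print(np.vstack(rows).shape)
E
```

```text
scene [0.5763 0.1573 0.107 ]
scene [0.6471 0.0165 0.117 ]
scene [ 0.5263 -0.0673  0.127 ]
side [0.5741 0.1445 0.107 ]
side [0.6458 0.0085 0.117 ]
side [ 0.5244 -0.0774  0.127 ]
(432, 792, 3)
```

View pics/crop.png

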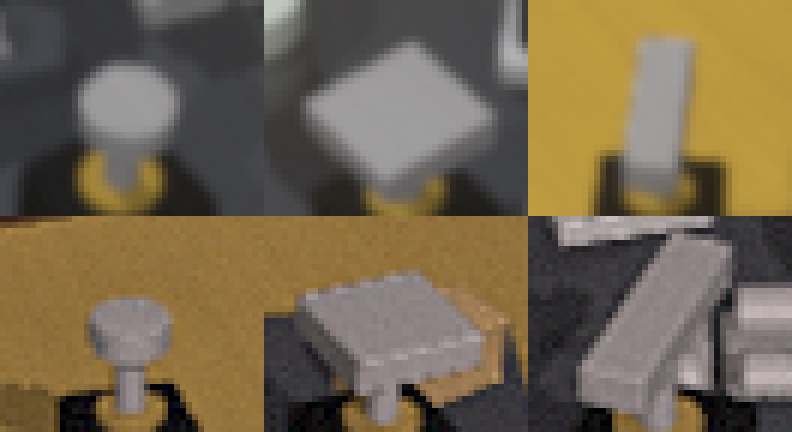

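The crops show all three top faces clearly. Reading their corners gives refined centres: scene (366,229.3), (288.9,191.5), (320.5,138.3), and side (302.2,173), (360.8,198.5), (308.8,230.7).

```bash
python3 - <<'E'
from h import *
P={'scene':[(366,229.3),(288.9,191.5),(320.5,138.3)],'side':[(302.2,173),(360.8,198.5),(308.8,230.7)]}
ms=[arm.camera_model(n) for n in P]
for i,z in enumerate((.107,.117,.127)):
    (o1,d1),(o2,d2)=[ray(m,*P[n][i]) for m,n in zip(ms,P)]
    t=np.linalg.lstsq(np.c_[d1,-d2],o2-o1,rcond=None)[0]
    a,b=o1+t[0]*d1,o2+t[1]*d2
    c=(a+b)/2
    print([onz(m,*P[n][i],z).round(4) for m,n in zip(ms,P)],c.round(4),np.linalg.norm(a-b).round(4),totool(c).round(1))
# bar ends (scene, side)
for m,pts in zip(ms,[[(322.2,126.5),(320,147.5)],[(327.5,220),(300,242)]]):
    a,b=[onz(m,*p,.127) for p in pts]; print('bar',a.round(4),b.round(4),np.degrees(np.arctan2(*(b-a)[1::-1])))
E
```

```text
[array([0.5756, 0.1534, 0.107 ]), array([0.5747, 0.1531, 0.107 ])] [0.5751 0.1533 0.1067] 0.0006 [ 593.1 -599.2  124.6]
[array([0.6467, 0.0153, 0.117 ]), array([0.6456, 0.0139, 0.117 ])] [0.6462 0.0148 0.1163] 0.0003 [ 613.2 -444.9  114.7]
[array([ 0.526 , -0.0696,  0.127 ]), array([ 0.5251, -0.0686,  0.127 ])] [ 0.5255 -0.0693  0.1272] 0.0013 [ 471.2 -406.6  103.8]
bar [ 0.5032 -0.0992  0.127 ] [ 0.5416 -0.0468  0.127 ] 53.78392045485959
bar [ 0.5623 -0.0485  0.127 ] [ 0.5044 -0.0928  0.127 ] -142.5669133919588
```

```bash
python3 -m crank '[[[300,-230,0],[0,0,0]],[[300,-230,0],[0,0,0]],[[300,-230,0],[0,0,0]],[[300,-230,0],[0,0,0]],[[300,-230,0],[0,0,0]],[[300,-230,0],[0,0,0]],[[300,-230,0],[0,0,0]],[[300,-230,0],[0,0,0]],[[300,-230,0],[0,0,0]],[[300,-230,0],[0,0,0]]]' 0
python3 -c "
from h import *
print(totool([.5751,.1533,.2]).round(1),arm.state()['ft_force'])"
```

```text
clock: 0.93
ee_pos: [0.4288, -0.2858, 0.2313]
tool_rot: [0.984, 0.177, 0.001, -0.002]
ft_force: [0.5, 0.8, -0.2]
grip_width: 0.0002
gripper_force: 0.0
[ 290.3 -360.4   33.1] [ 0.4542267   0.78391489 -0.1652355 ]
```

```bash
python3 -m crank '[[[293,-369,0],[0,0,0]],[[293,-369,0],[0,0,0]],[[293,-369,0],[0,0,0]],[[293,-369,0],[0,0,0]],[[293,-369,0],[0,0,0]],[[293,-369,0],[0,0,0]],[[293,-369,0],[0,0,0]],[[293,-369,0],[0,0,0]],[[293,-369,0],[0,0,0]],[[293,-369,0],[0,0,0]]]' >/dev/null
python3 -m crank '[[[0,0,0],[0,0,0]],[[0,0,0],[0,0,0]]]'
python3 -c "
from h import *
print(totool([.5751,.1533,.115]).round(1))"
```

```text
clock: 1.93
ee_pos: [0.5576, 0.1037, 0.2307]
tool_rot: [0.985, 0.174, -0.0, -0.001]
ft_force: [-0.0, -0.6, -0.2]
grip_width: 0.0001
gripper_force: 0.0
[ 33.5 -40.4 115.7]
```

```bash
python3 -m crank '[[[33,-40,0],[0,0,0]],[[33,-40,0],[0,0,0]],[[33,-40,40],[0,0,0]],[[33,-40,80],[0,0,0]],[[33,-40,104],[0,0,0]],[[33,-40,104],[0,0,0]],[[33,-40,104],[0,0,0]],[[33,-40,104],[0,0,0]]]'
python3 - <<'E'
from h import *
a=save('side','s1.png');b=save('scene','c1.png')
cv2.imwrite('pics/v1.png',np.hstack([cv2.resize(a[123:223,252:352],None,fx=4,fy=4),cv2.resize(b[180:280,316:416],None,fx=4,fy=4)])[:,:,::-1])
print(totool([.5751,.1533,.107]).round(1),arm.state()['ft_force'])
E
```

```text
clock: 2.6
ee_pos: [0.5766, 0.149, 0.1289]
tool_rot: [0.985, 0.171, 0.001, 0.0]
ft_force: [0.1, 0.4, 0.1]
grip_width: 0.0003
gripper_force: 0.0
[-0.6 -4.2 22.6] [0.03100074 0.04091424 0.49339414]
```

View pics/v1.png

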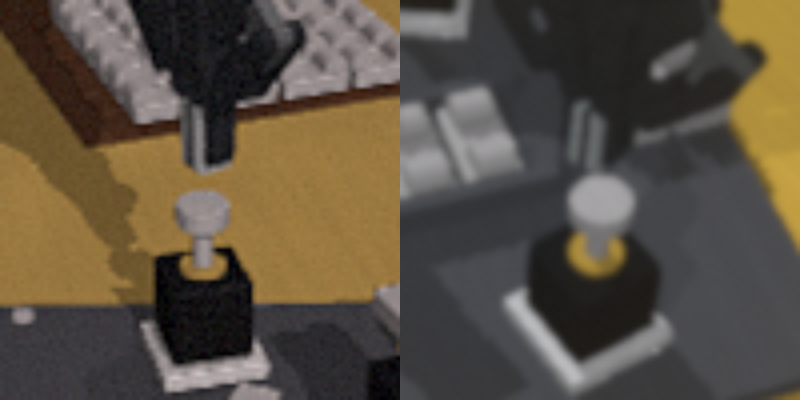

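The fingertips are above the round head in both views. I'll shift them 4 mm sideways and go down in small steps.

```bash
python3 -m crank '[[[0,-4,0],[0,0,0]],[[0,-4,10],[0,0,0]],[[0,-4,16],[0,0,0]],[[0,-4,18],[0,0,0]],[[0,-4,18],[0,0,0]],[[0,-4,18],[0,0,0]]]'
python3 -c "
from h import *
print(totool([.5751,.1533,.097]).round(1))"
```

```text
clock: 3.2
ee_pos: [0.5739, 0.1532, 0.1088]
tool_rot: [0.985, 0.172, -0.0, 0.0]
ft_force: [-0.6, 0.1, 0.1]
grip_width: 0.0
gripper_force: 0.0
[ 1.2  0.4 11.8]
```

```bash
python3 -m crank '[[[0,0,1.5],[0,0,0]],[[0,0,3],[0,0,0]],[[0,0,4.5],[0,0,0]],[[0,0,6],[0,0,0]],[[0,0,7],[0,0,0]],[[0,0,7],[0,0,0]]]'
python3 -m crank '[[[0,0,1.5],[0,0,0]],[[0,0,3],[0,0,0]],[[0,0,4],[0,0,0]],[[0,0,4],[0,0,0]],[[0,0,4],[0,0,0]]]'

```

```text
clock: 3.7
ee_pos: [0.5743, 0.1533, 0.1023]
tool_rot: [0.985, 0.171, 0.0, -0.0]
ft_force: [0.9, -0.6, 0.5]
grip_width: 0.0003
gripper_force: 0.4
clock: 4.12
ee_pos: [0.5741, 0.1533, 0.0981]
tool_rot: [0.985, 0.172, -0.0, -0.0]
ft_force: [-0.4, 0.1, 1.0]
grip_width: -0.0003
gripper_force: 0.4
```

```bash
python3 - <<'E'
from h import *
a=save('side','s2.png');b=save('scene','c2.png')
cv2.imwrite('pics/v2.png',np.hstack([cv2.resize(a[143:203,272:332],None,fx=6.6,fy=6.6),cv2.resize(b[200:260,336:396],None,fx=6.6,fy=6.6)])[:,:,::-1])
s=arm.state();print(s['ft_force'],s['ee_pos'])
E
```

```text
[0.39849316 0.25885543 0.85309327] [0.57396163 0.15326992 0.0980613 ]
```

View pics/v2.png

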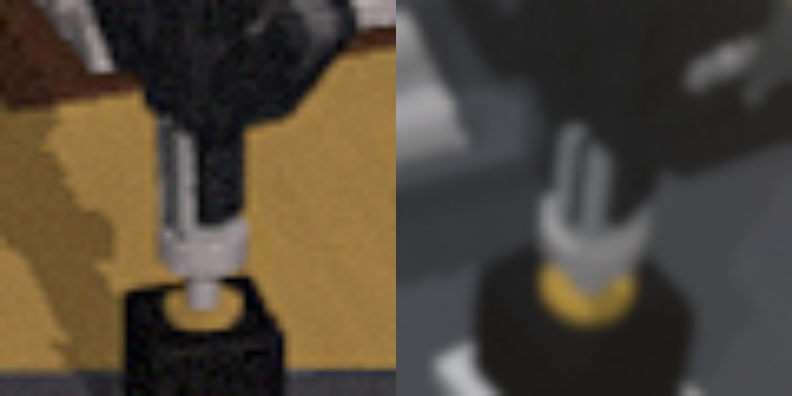

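The fingers are seated on the round head, which has dropped about 9 mm. I'll lift and move to the square pin.

```bash
python3 -m crank '[[[0,0,-10],[0,0,0]],[[0,0,-40],[0,0,0]],[[0,0,-60],[0,0,0]],[[0,0,-60],[0,0,0]],[[0,0,-60],[0,0,0]]]'
python3 -c "
from h import *
print(totool([.6462,.0148,.127]).round(1))"
```

```text
clock: 4.63
ee_pos: [0.5747, 0.1535, 0.1599]
tool_rot: [0.985, 0.171, 0.001, -0.0]
ft_force: [-0.2, -0.1, -0.2]
grip_width: -0.0002
gripper_force: 0.0
[ 20.3 154.7  33. ]
```

```bash
python3 -m crank '[[[20,155,0],[0,0,0]],[[20,155,0],[0,0,0]],[[20,155,0],[0,0,0]],[[20,155,0],[0,0,0]],[[20,155,10],[0,0,0]],[[20,155,20],[0,0,0]],[[20,155,28],[0,0,0]],[[20,155,28],[0,0,0]],[[20,155,28],[0,0,0]],[[20,155,28],[0,0,0]]]'
python3 -c "
from h import *
print(totool([.6462,.0148,.117]).round(1))"
```

```text
clock: 5.47
ee_pos: [0.645, 0.0158, 0.1304]
tool_rot: [0.985, 0.173, -0.0, -0.0]
ft_force: [0.2, -0.3, -0.2]
grip_width: 0.0004
gripper_force: 0.0
[ 0.8  1.3 13.4]
```

```bash
python3 -m crank '[[[1,1,5],[0,0,0]],[[1,1,9],[0,0,0]],[[1,1,10.5],[0,0,0]],[[1,1,12],[0,0,0]],[[1,1,13.5],[0,0,0]],[[1,1,15],[0,0,0]],[[1,1,16.5],[0,0,0]],[[1,1,18],[0,0,0]],[[1,1,18],[0,0,0]]]'
python3 -m crank '[[[0,0,1.5],[0,0,0]],[[0,0,3],[0,0,0]],[[0,0,4.5],[0,0,0]],[[0,0,4.5],[0,0,0]],[[0,0,4.5],[0,0,0]]]'

```

```text
clock: 6.22
ee_pos: [0.6466, 0.0136, 0.1122]
tool_rot: [0.985, 0.172, 0.0, 0.0]
ft_force: [-0.8, 0.2, 1.1]
grip_width: 0.0001
gripper_force: 0.4
clock: 6.63
ee_pos: [0.6466, 0.0136, 0.1074]
tool_rot: [0.985, 0.172, -0.0, -0.0]
ft_force: [1.0, -0.3, 0.7]
grip_width: 0.0001
gripper_force: 0.0
```

```bash
python3 -m crank '[[[0,0,-10],[0,0,0]],[[0,0,-40],[0,0,0]],[[0,0,-65],[0,0,0]],[[0,0,-65],[0,0,0]],[[0,0,-65],[0,0,0]]]'
python3 - <<'E'
from h import *
a=cv2.imread('pics/side0.png')[:,:,::-1];b=save('side','s3.png')
f=lambda i:cv2.resize(i[160:250,290:390],None,fx=4,fy=4)
cv2.imwrite('pics/v3.png',np.hstack([f(a),f(b)])[:,:,::-1])
print(totool([.5255,-.0693,.137]).round(1))
E
```

```text
clock: 7.05
ee_pos: [0.6478, 0.0137, 0.1752]
tool_rot: [0.985, 0.171, 0.002, 0.0]
ft_force: [-0.1, 0.1, -0.3]
grip_width: -0.0002
gripper_force: 0.0
[-142.1   37.    36.4]
```

View pics/v3.png

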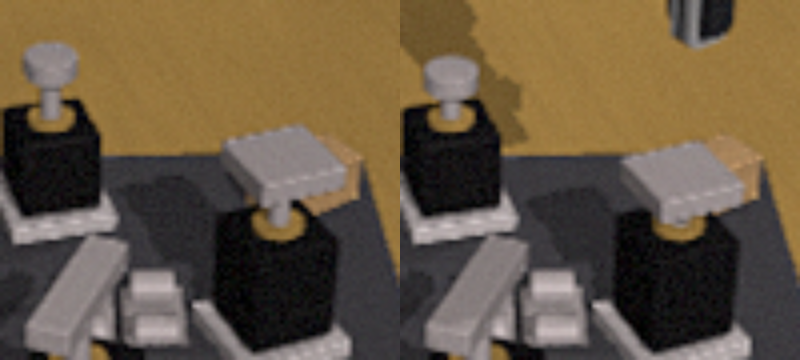

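The before/after view shows the round and square heads both about 1 cm lower, with the bar unchanged. The bar is next.

```bash
python3 -m crank '[[[-142,37,0],[0,0,0]],[[-142,37,0],[0,0,0]],[[-142,37,0],[0,0,0]],[[-142,37,0],[0,0,0]],[[-142,37,10],[0,0,0]],[[-142,37,20],[0,0,0]],[[-142,37,32],[0,0,0]],[[-142,37,32],[0,0,0]],[[-142,37,32],[0,0,0]],[[-142,37,32],[0,0,0]]]'
python3 -c "
from h import *
print(totool([.5255,-.0693,.117]).round(1))"
```

```text
clock: 7.93
ee_pos: [0.5259, -0.0682, 0.1403]
tool_rot: [0.985, 0.172, -0.0, -0.0]
ft_force: [-0.5, 0.6, 0.7]
grip_width: 0.0
gripper_force: 0.0
[-0.8  0.9 23.3]
```

```bash
python3 -m crank '[[[-1,1,5],[0,0,0]],[[-1,1,9],[0,0,0]],[[-1,1,10.5],[0,0,0]],[[-1,1,12],[0,0,0]],[[-1,1,13.5],[0,0,0]],[[-1,1,15],[0,0,0]],[[-1,1,16.5],[0,0,0]],[[-1,1,18],[0,0,0]],[[-1,1,18],[0,0,0]]]'
python3 -m crank '[[[0,0,1.5],[0,0,0]],[[0,0,3],[0,0,0]],[[0,0,4.5],[0,0,0]],[[0,0,4.5],[0,0,0]],[[0,0,4.5],[0,0,0]]]'

```

```text
clock: 8.68
ee_pos: [0.5248, -0.0705, 0.1226]
tool_rot: [0.985, 0.172, 0.0, -0.0]
ft_force: [-0.4, -0.3, 0.5]
grip_width: 0.0001
gripper_force: 0.0
clock: 9.1
ee_pos: [0.5248, -0.0706, 0.118]
tool_rot: [0.985, 0.171, -0.0, -0.0]
ft_force: [0.3, -0.4, 1.2]
grip_width: 0.0002
gripper_force: 0.0
```

```bash
python3 -m crank '[[[0,0,-10],[0,0,0]],[[0,0,-40],[0,0,0]],[[0,0,-80],[0,0,0]],[[0,0,-110],[0,0,0]],[[0,0,-110],[0,0,0]],[[0,0,-110],[0,0,0]],[[0,0,-110],[0,0,0]],[[0,0,-110],[0,0,0]]]'
python3 - <<'E'
from h import *
a=cv2.imread('pics/side0.png')[:,:,::-1];b=save('side','s4.png')
f=lambda i:cv2.resize(i[155:315,225:415],None,fx=2.1,fy=2.1)
cv2.imwrite('pics/v4.png',np.hstack([f(a),f(b)])[:,:,::-1])
E
```

```text
clock: 9.77
ee_pos: [0.5239, -0.0705, 0.2272]
tool_rot: [0.985, 0.171, -0.001, -0.0]
ft_force: [0.5, 0.6, 0.3]
grip_width: -0.0
gripper_force: 0.0
```

View pics/v4.png

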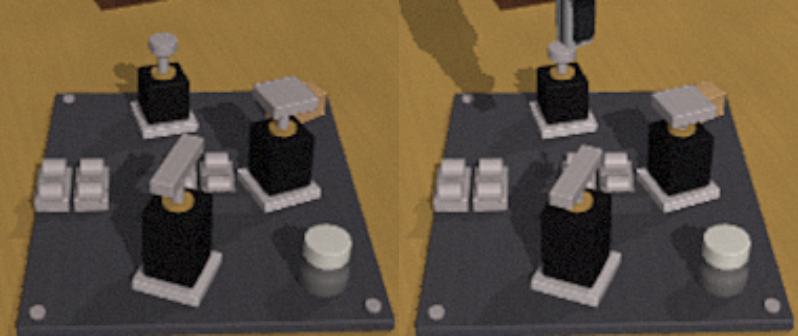

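The view shows all three pins down about 1 cm, the loose parts where they were, and the tool clear above.

```bash
python3 -c "
from station import arm
print(arm.finish_job())"
```

```text
the job is handed in; nothing more can be done
None
```

I pressed the round, square and bar pins down in that order, each by about 9–10 mm going by the tool height. The last picture shows all three still down and the casting, jar and block where they were. The job is handed in, but no verdict came back.

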